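Put the mouse tester's kit back in its nests

TASK

Put the force tester's kit away: the power brick, the four-port hub, the load cell and the brass weight each go into the plywood nest whose pocket is cut to their outline, the right way up and seated flat on the pocket floor. Leave the computer mouse and the roll of tape where they are.

Things in the scene. Friction and masses are not known exactly. Their poses are not given: they have to be found in the camera images.
- power_brick: Black power supply brick, 49 x 132 x 32 mm overall (x, y, z); the block itself spans y = -42 to +66 mm, the rest is a thin round cord stub at its -y end (10 mm thick, 16 mm up). Loose, about 0.3 kg, lying flat. Origin: centre of the underside of the overall 49 x 132 outline. Grasp from above across the 49 mm width (its x), on the block.
- usb_hub: Dark grey four-port hub, a long slim bar 32 x 104 x 20 mm (x, y, z) with small bumps to 22 mm on top. Loose, about 0.07 kg, lying flat. Origin: centre of the underside, y along its length. Grasp from above across the 32 mm width (its x).
- load_cell: Load cell, a grey and blue block 46 x 60 x 42 mm (x, y, z) with an 8 mm stud on top up to 54 mm. Loose, about 0.24 kg, standing on its base. Origin: centre of the underside (the block spans x = -22 to +24 mm). Grasp from above across the 46 mm width (its x).
- brass_weight: Round brass calibration weight, 26 mm diameter, body 24 mm high, a 17 mm knob on top up to 30 mm. Loose, about 0.1 kg, upright. Origin: centre of the underside. Any yaw will do.
- brick_nest: Fixed plywood block, 75 x 158 (x, y) mm, 10 mm high, its one 6 mm deep pocket of 59 x 142 (x, y) mm lined with dark rubber: the nest for the power brick, with 5 mm play all round. Origin: centre of the underside, under the middle of the pocket, whose floor is 4 mm above it. The brick lies in it with its length along the pocket, cord stub at either end.
- hub_nest: Fixed plywood block, 58 x 130 (x, y) mm, 10 mm high, its one 6 mm deep pocket of 42 x 114 (x, y) mm lined with dark rubber: the nest for the hub, with 5 mm play all round. Origin: centre of the underside, under the middle of the pocket, whose floor is 4 mm above it. The hub lies in it with its length along the pocket, either way round.
- cell_nest: Fixed plywood block, 73 x 86 (x, y) mm, 10 mm high, its one 6 mm deep pocket of 57 x 70 (x, y) mm lined with dark rubber: the nest for the load cell, with 5 mm play all round. Origin: centre of the underside, under the middle of the pocket, whose floor is 4 mm above it. The load cell stands in it with its 60 mm side along the 70 mm side of the pocket, either way round.
- weight_nest: Fixed plywood block, 56 x 56 (x, y) mm, 10 mm high, its one 6 mm deep pocket of 36 diameter (round) mm lined with dark rubber: the nest for the brass weight, with 5 mm play all round. Origin: centre of the underside, under the middle of the pocket, whose floor is 4 mm above it.
- mouse: Bystander: dark grey computer mouse, 108 x 55 x 37 mm, behind the work. Origin: centre of the underside. Leave it alone.
- tape: Bystander: roll of black tape lying flat, 55 mm diameter, 19 mm high, beside the work. Origin: centre of the underside. Leave it alone. Behind it stands a fixed monitor, 0.41 m high, where x > 0.59 m and y < -0.03 m: swing the arm past it drawn in.
Not all that is in view belongs to the job. Leave any red look-alike of the load_cell alone.

How it is judged:
By the outcome, as a careful person would: the job done as asked, in the order asked, and still so for the second after the job is handed in, with the robot touching nothing.
It also fails if it takes over 128 s, if anything falls off the work surface, if the arm or the gripper's body presses on something with over 40 N, if the wrist force passes 120 N, or if a joint passes its speed limit or range.

ROBOT

A 7-joint arm with a two-finger parallel gripper is mounted at the origin on a cart in front of the work surface, level with it; the furniture and walls round the work are solid. World frame = base frame: x ahead of the robot, y to its left, z up, the work surface at z = 0. Lengths are in m, angles in degrees, forces in N, time in s.
With the tool pointing down it reaches from about 0.425 to 0.875 m from the base axis. Payload 4.7 kg.
Tool frame: the origin (TCP) lies midway between the tips of the shut fingers; the grasp point (between the pads) lies 19 mm behind it (env.grip_point_offset is the distance from the TCP to the grasp point, in m); z points along the fingers, y is the line along which they close (so a half turn about z gives the same grasp; the last joint's range is limited). The gripper opens to 87 mm and grips with 3 to 60 N. Pads are 19 mm wide; open, the fingers measure 117 mm over their backs; the gripper's body (75 mm by 190 mm) begins 51 mm behind the grasp point.
Start: joints at [-71.385, 18.392, -4.016, 83.108, 1.295, 78.541, -3.26], TCP at [0.199, 0.619, 0.223] pointing down, gripper open.
Joint ranges: [-163.93, 163.93], [-17.29, 119.83], [-79.2, 71.16], [3.27, 140.29], [-89.18, 269.18], [5.43, 117.66], [-154.24, 154.24]. Speed limits (degrees/s): [147.25, 147.25, 180, 180, 180, 180, 180].

INTERFACE

Orientations are given as [roll, pitch, yaw] about the fixed x, y, z axes, in that order (R = Rz(yaw) Ry(pitch) Rx(roll)).
In Python, from cell import env gives the robot as it stands.
- The arm moves only by the shell command python3 -m jog 'ROWS' [FORCE]. ROWS is JSON, a list of rows, each a list of 7 numbers: the shift along the tool's x, y, z in m, then the turn, a rotation vector about the tool's x, y, z in rad, then the finger opening in m, from 0 to 0.087. A call has 1 to 12 rows; each row shifts and turns the commanded pose from where the row before left it, along the tool's axes as they then stand; what a row does not reach is not made up. A row lasts 1/12 s, in which the tool goes at most 41.7 mm and 7.16 degrees, less where a joint would pass 70% of its speed; a pose out of reach is approached as far as the arm can. A call is refused whole if a number of a shift passes 0.0417 or a number of a turn 0.125, either way. A call with a gripper value outside its range is refused whole. The fingers move at their own pace and stop on an object; FORCE is the grip in N (left out, the last holds). Time passes only in rows, so rows that do not move let the fingers close. It gives the time, the measured TCP pose, the force, the opening and the grip force at its end, in the units of the state.
- env.get_obs(): the state, without advancing time (a new reading comes with each control period).
- env.read_camera(name): name is "scene" or "side" or "wrist"; returns the picture (480x640x3 uint8, blue, green, red); there is no depth.
- env.get_calibration(name): a dict with "fov_y" (degrees; the focal length in pixels is half the picture's height over the tangent of half this angle, whatever the lens; pixels are square), "cx", "cy" (the principal point, pixels), "k1" (the pictures are not rectified: a ray, as slopes to the right and down, at radius r is drawn at 1 + k1 r^2 times it, then the intrinsics apply), "pose" (4x4, takes a point from camera to world coordinates). Camera axes: x right, y up, looking along -z (the intrinsics and any distortion apply to the point x, -y, -z); pixel columns grow to the right and rows downward; lengths in m; the calibration is good to about 2 mm. A picture is of the moment at which its call begins: read the wrist's pose just before it. get_calibration takes no time and is no camera call; for the wrist camera it gives the pose at the moment of the call.
- env.sign_off(): hands the job in; it is judged then, once.
The state is a dict: "time_s": time; "qpos": joint angles; "joint_velocities": joint speeds; "effort": joint torques, N m; "tool_pos": TCP position; "tool_rot": TCP orientation; "force": force on the tool from outside, world axes, zero at the start; "wrist_torque": the same for the moment, N m; "grip_width": finger opening in m; "grasp_force": force on a finger pad.
Only numpy, scipy, OpenCV 4.12 (cv2) and the standard library are available. Lean on these libraries where they do the work, as an engineer would, in place of code of your own. Each camera call takes 0.05 s, during which the arm holds its last target. There are 200 camera calls.

## Working session

There is one attempt and no reset: what is moved stays moved. The work goes in short steps, Python scripts to look and compute and a shell command to move; the robot and the scene stay as the last step left them, time stands still between calls to the robot, and variables do not carry over. Pictures are saved under pics/ and viewed, at most 14 in all, crops included, and the job is handed in when it is done.

```bash
ls; mkdir -p pics; cat > h.py <<'E'
import numpy as np, cv2
from cell import env
def snap(cam,name):
    c=env.get_calibration(cam); im=env.read_camera(cam); cv2.imwrite(f'pics/{name}.png',im); np.save(f'pics/{name}.npy',c,allow_pickle=True); return im,c
def load(name):
    return cv2.imread(f'pics/{name}.png'), np.load(f'pics/{name}.npy',allow_pickle=True).item()
def K(c):
    f=240/np.tan(np.radians(c['fov_y'])/2); return np.array([[f,0,c['cx']],[0,f,c['cy']],[0,0,1.]])
def ray(c,px):
    px=np.array(px,float).reshape(-1,1,2)
    # r_d = r(1+k1 r^2)
    u=cv2.undistortPointsIter(px,K(c),np.array([c['k1'],0,0,0,0.]),None,None,(3,50,1e-9)).reshape(-1,2)
    P=np.array(c['pose']); d=np.c_[u[:,0],-u[:,1],-np.ones(len(u))]@P[:3,:3].T
    return P[:3,3],d
def onplane(c,px,z):
    o,d=ray(c,px); return (o+d*((z-o[2])/d[:,2:]))[:,:2]
def proj(c,X):
    P=np.array(c['pose']); X=(np.array(X,float).reshape(-1,3)-P[:3,3])@P[:3,:3]
    s=np.c_[X[:,0]/-X[:,2],-X[:,1]/-X[:,2]]; r2=(s**2).sum(1,keepdims=True); s=s*(1+c['k1']*r2)
    k=K(c); return s*k[0,0]+[k[0,2],k[1,2]]
E
python3 - <<'E'
from h import *
for n in('scene','side','wrist'):
    im,c=snap(n,n+'0'); print(n,c['fov_y'],c['k1'],np.round(c['pose'],3).tolist())
o=env.get_obs(); print(o['time_s'],o['tool_pos'],o['tool_rot'],o['grip_width'],env.grip_point_offset)
E
```

```text
pics
scene 47.19431169325816 0.03374783833682003 [[0.808, 0.395, -0.437, 0.004], [-0.589, 0.532, -0.608, -0.851], [-0.008, 0.749, 0.663, 0.914], [0.0, 0.0, 0.0, 1.0]]
side 47.59915834265982 -0.1551877980489403 [[0.87, 0.245, -0.428, -0.164], [-0.493, 0.416, -0.764, -1.301], [-0.009, 0.876, 0.483, 0.852], [0.0, 0.0, 0.0, 1.0]]
wrist 69.19402567392444 -0.00715277479274279 [[0.306, -0.908, -0.286, 0.12], [0.952, 0.291, 0.094, 0.643], [-0.002, -0.301, 0.954, 0.384], [0.0, 0.0, 0.0, 1.0]]
0.15 [0.1987018  0.61845256 0.22171074] [-1.79915533e+02  4.64140467e-03  1.62194740e+02] 0.08716107161711435 0.0187
```

View pics/scene0.png

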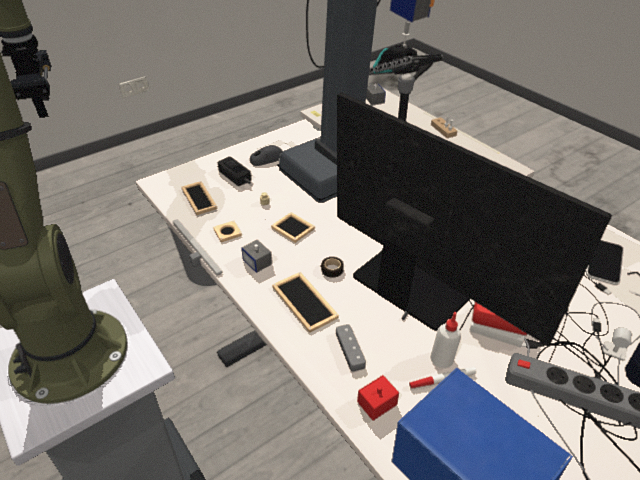

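View pics/side0.png

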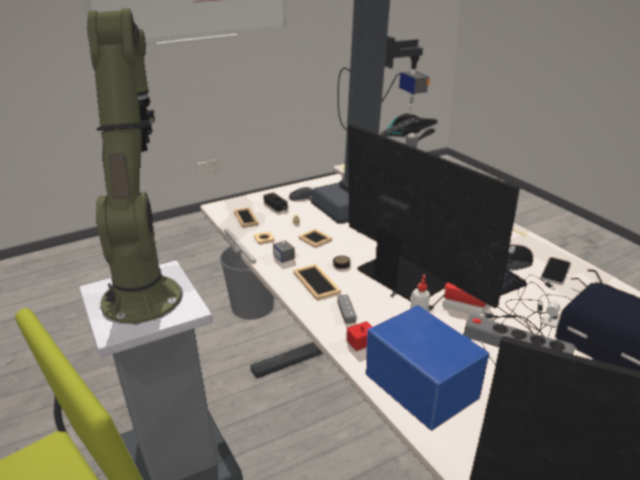

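Scene picture: the power brick is at about (234,171), hub (350,347), grey/blue load cell (257,256), red look-alike (378,397) and brass weight (264,199). The nests are brick (305,300), hub (199,197), cell (293,227) and weight (228,231). The mouse (265,155) and tape (332,267) stay put. The side view agrees.

Load cell candidates: (257,256) grey/blue and (378,397) red. The first fits, since the red one is the decoy. Hub candidates: the slim bar at (350,347) and the power strip at (575,385). The first fits by size.

```bash
python3 - <<'E'
from h import *
im,c=load('scene0')
pts=dict(brick=(234,171,.02),hub=(350,347,.015),cell=(257,256,.03),weight=(264,199,.015),bn=(305,301,.008),hn=(199,197,.008),cn=(293,228,.008),wn=(228,231,.008),red=(378,397,.03),tape=(332,267,.01),mouse=(265,155,.02))
for k,(u,v,z) in pts.items(): print(k,onplane(c,(u,v),z).round(3)[0])
crop=cv2.resize(im[130:430,160:460],None,fx=2,fy=2,interpolation=cv2.INTER_CUBIC); cv2.imwrite('pics/crop0.png',crop)
E
```

```text
brick [0.577 0.345]
hub [ 0.457 -0.333]
cell [ 0.439 -0.007]
weight [0.579 0.188]
bn [ 0.459 -0.173]
hn [0.446 0.309]
cn [0.578 0.048]
wn [0.439 0.137]
red [ 0.421 -0.46 ]
tape [ 0.571 -0.125]
mouse [0.692 0.362]
```

View pics/crop0.png

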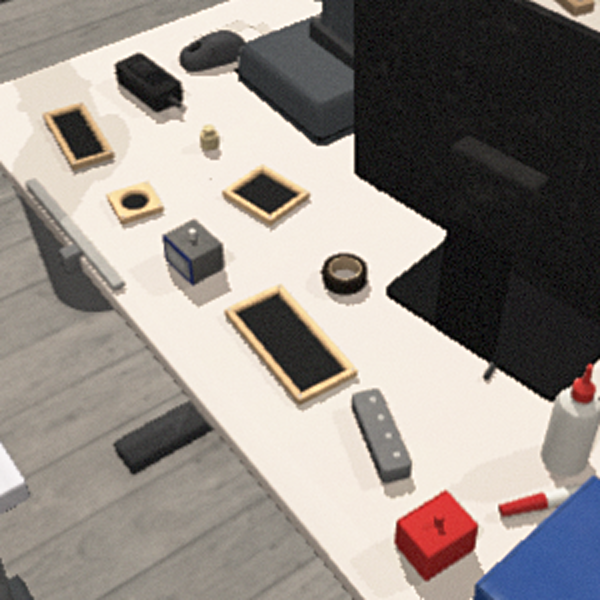

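Crop: the grey cell with the blue edge (crop 193,252) is the load cell and the red block (437,532) is the decoy. The hub bar is at (380,435) and the brick at (148,82), and the nests match their outlines. Now I'll write a move helper and go to a look pose.

```bash
cat >> h.py <<'E'
def plan(x,y,z,yaw,n=None,step=.036):
    """print constant tool-axis row reaching a tool-down pose"""
    from scipy.spatial.transform import Rotation as R
    o=env.get_obs(); p=np.array(o['tool_pos']); r=R.from_euler('xyz',o['tool_rot'],degrees=True)
    T=R.from_euler('xyz',[180,0,yaw],degrees=True); rv=(r.inv()*T).as_rotvec()
    D=r.inv().apply(np.array([x,y,z])-p)
    n=n or int(max(np.ceil(np.linalg.norm(D)/step),np.ceil(np.linalg.norm(rv)/.115),1))
    w=rv/n; S=sum(R.from_rotvec(w*k).as_matrix() for k in range(n)); d=np.linalg.solve(S,D)
    print('n',n,'row',np.round(d,4).tolist(),np.round(w,4).tolist(),'q7',round(o['qpos'][6],1))
E
python3 - <<'E'
from h import *
plan(.5,.25,.30,117)
E
```

```text
n 14 row [-0.0341, -0.0072, -0.0056] [-0.0001, 0.0, 0.0563] q7 -3.3
```

```bash
python3 -m jog '[[-0.0341,-0.0072,-0.0056,0,0,0.0563,0.087],[-0.0341,-0.0072,-0.0056,0,0,0.0563,0.087],[-0.0341,-0.0072,-0.0056,0,0,0.0563,0.087],[-0.0341,-0.0072,-0.0056,0,0,0.0563,0.087],[-0.0341,-0.0072,-0.0056,0,0,0.0563,0.087],[-0.0341,-0.0072,-0.0056,0,0,0.0563,0.087],[-0.0341,-0.0072,-0.0056,0,0,0.0563,0.087]]' 
python3 -m jog '[[-0.0341,-0.0072,-0.0056,0,0,0.0563,0.087],[-0.0341,-0.0072,-0.0056,0,0,0.0563,0.087],[-0.0341,-0.0072,-0.0056,0,0,0.0563,0.087],[-0.0341,-0.0072,-0.0056,0,0,0.0563,0.087],[-0.0341,-0.0072,-0.0056,0,0,0.0563,0.087],[-0.0341,-0.0072,-0.0056,0,0,0.0563,0.087],[-0.0341,-0.0072,-0.0056,0,0,0.0563,0.087],[0,0,0,0,0,0,0.087],[0,0,0,0,0,0,0.087]]'
python3 - <<'E'
from h import *
snap('wrist','w1')
E
```

```text
time_s: 0.73
tool_pos: [0.3873, 0.4635, 0.2616]
tool_rot: [-180.0, 0.0, 139.4]
force: [0.6, -0.8, 0.3]
grip_width: 0.087
grasp_force: 0.0
time_s: 1.48
tool_pos: [0.5012, 0.2482, 0.3015]
tool_rot: [179.9, 0.0, 116.7]
force: [-0.5, 0.2, -0.1]
grip_width: 0.087
grasp_force: 0.0
```

View pics/w1.png

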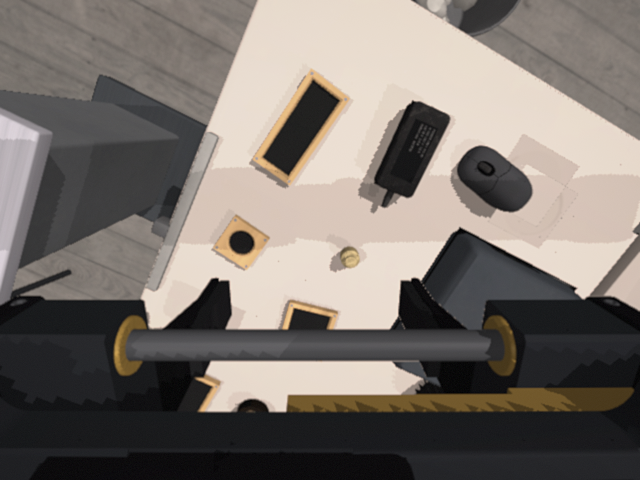

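The wrist view shows the hub nest at (302,128), brick (412,150) with its stub at (382,200), weight nest (241,242), weight (349,257) and the top of the cell nest (310,315). Measure the metric rectangles.

```bash
cat >> h.py <<'E'
def big(m,roi):
    x0,y0,x1,y1=roi; k=np.zeros_like(m); k[y0:y1,x0:x1]=m[y0:y1,x0:x1]
    cs,_=cv2.findContours(k,cv2.RETR_EXTERNAL,cv2.CHAIN_APPROX_NONE); return max(cs,key=cv2.contourArea).reshape(-1,2)
def rect(c,con,z,dims=None):
    """rect on plane z. dims=(short,long): trust far edges only (solid body with top at z). returns centre, yaw of long axis, sizes"""
    P=onplane(c,con,z); (_,_),(w,h),a=cv2.minAreaRect((P*1000).astype(np.float32))
    if w>h: a+=90
    a=np.radians(a); l=np.array([-np.sin(a),np.cos(a)]); s=np.array([np.cos(a),np.sin(a)])
    cam=np.array(c['pose'])[:2,3]; out=0
    sz=[]
    for i,e in enumerate((s,l)):
        t=P@e; lo,hi=t.min(),t.max(); sz.append(round((hi-lo)*1000,1))
        m=(lo+hi)/2
        if dims is not None:
            lo,hi=np.percentile(t,[1,99]) if 0 else (lo,hi)
            m=hi-dims[i]/2 if cam@e<m else lo+dims[i]/2
        out=out+e*m
    return out.round(4),round(np.degrees(np.arctan2(l[1],l[0]))%180,1),sz
def ply(im):
    h=cv2.cvtColor(im,cv2.COLOR_BGR2HSV); return cv2.inRange(h,(8,70,90),(30,255,255))
def dark(im,t=75):
    return cv2.inRange(im.max(2),0,t)
E
python3 - <<'E'
from h import *
im,c=load('w1')
p=ply(im)
print('hn',rect(c,big(p,(230,50,370,200)),.010))
print('wn',rect(c,big(p,(205,205,280,275)),.010))
d=cv2.morphologyEx(dark(im),cv2.MORPH_OPEN,np.ones((17,17)))
con=big(d,(360,80,455,215)); print('brick',rect(c,con,.032,(.049,.108)), con.min(0),con.max(0))
print('hnpocket',rect(c,big(dark(im),(262,80,345,180)),.010))
con=big(p,(330,240,365,275)); print('weight',con.min(0),con.max(0),onplane(c,con.mean(0),.02))
d2=dark(im); con=big(dark(im),(360,80,455,215)); print('full',rect(c,con,.032))
E
```

```text
hn (array([0.4476, 0.3126]), np.float64(81.4), [np.float64(58.7), np.float64(131.0)])
wn (array([0.4408, 0.1429]), np.float64(80.8), [np.float64(56.4), np.float64(59.8)])
brick (array([0.5805, 0.3509]), np.float64(94.3), [np.float64(53.2), np.float64(109.6)]) [379 105] [444 192]
hnpocket (array([0.4481, 0.3131]), np.float64(81.4), [np.float64(39.3), np.float64(110.7)])
weight [341 247] [359 267] [[0.58095466 0.19443396]]
full (array([0.5791, 0.341 ]), np.float64(94.3), [np.float64(53.2), np.float64(127.6)])
```

```bash
python3 - <<'E'
from h import *
im,c=load('w1')
print('mouse left',onplane(c,[(458,170),(470,195)],.015))
plan(.5805,.351,.06,94.3)
E
```

```text
mouse left [[0.65041942 0.35938061]
 [0.68251345 0.33944436]]
n 8 row [0.0091, 0.0134, 0.0301] [0.0, -0.0001, 0.0494] q7 -0.9
```

```bash
python3 -m jog '[[0.0091,0.0134,0.0301,0,0,0.0494,0.072],[0.0091,0.0134,0.0301,0,0,0.0494,0.072],[0.0091,0.0134,0.0301,0,0,0.0494,0.072],[0.0091,0.0134,0.0301,0,0,0.0494,0.072],[0.0091,0.0134,0.0301,0,0,0.0494,0.072],[0.0091,0.0134,0.0301,0,0,0.0494,0.072],[0.0091,0.0134,0.0301,0,0,0.0494,0.072],[0.0091,0.0134,0.0301,0,0,0.0494,0.072],[0,0,0,0,0,0,0.072],[0,0,0,0,0,0,0.072]]'
python3 - <<'E'
from h import *
plan(.5805,.351,.009,94.3,n=3)
E
```

```text
time_s: 2.37
tool_pos: [0.5774, 0.3526, 0.0566]
tool_rot: [-179.7, 0.2, 94.6]
force: [-0.8, 0.0, 0.8]
grip_width: 0.0717
grasp_force: 0.0
n 3 row [-0.0006, 0.001, 0.0159] [-0.002, 0.001, 0.002] q7 -22.7
```

```bash
python3 -m jog '[[-0.0006,0.001,0.0159,0,0,0,0.072],[-0.0006,0.001,0.0159,0,0,0,0.072],[-0.0006,0.001,0.0155,0,0,0,0.072],[0,0,0,0,0,0,0.072],[0,0,0,0,0,0,0.072]]' 
python3 -m jog '[[0,0,0,0,0,0,0.04],[0,0,0,0,0,0,0.04],[0,0,0,0,0,0,0.04],[0,0,0,0,0,0,0.04],[0,0,0,0,0,0,0.04],[0,0,0,0,0,0,0.04],[0,0,0,0,0,0,0.04]]' 30
```

```text
time_s: 2.78
tool_pos: [0.5833, 0.3504, 0.0144]
tool_rot: [180.0, -0.1, 94.5]
force: [0.7, 0.5, 0.6]
grip_width: 0.0721
grasp_force: 0.0
time_s: 3.37
tool_pos: [0.5834, 0.3502, 0.0137]
tool_rot: [-180.0, -0.0, 94.4]
force: [-3.1, -0.1, 6.5]
grip_width: 0.0488
grasp_force: 30.0
```

```bash
python3 -m jog '[[0,0,-0.02,0,0,0,0.04],[0,0,-0.04,0,0,0,0.04],[0,0,-0.04,0,0,0,0.04],[0,0,-0.04,0,0,0,0.04],[0,0,-0.04,0,0,0,0.04],[0,0,0,0,0,0,0.04],[0,0,0,0,0,0,0.04],[0,0,0,0,0,0,0.04]]' 30
python3 - <<'E'
from h import *
plan(.46,-.27,.28,85)
im,c=load('scene0')
print('bn',rect(c,big(ply(im),(265,265,345,335)),.010))
print('cn',rect(c,big(ply(im),(265,207,320,248)),.010))
E
```

```text
time_s: 4.03
tool_pos: [0.5829, 0.3494, 0.1913]
tool_rot: [-179.9, 0.1, 94.4]
force: [-0.2, -0.3, -3.8]
grip_width: 0.0484
grasp_force: 30.0
n 18 row [-0.0345, -0.0068, -0.0049] [-0.0001, 0.0001, 0.0091] q7 -23.8
bn (array([ 0.4578, -0.171 ]), np.float64(86.6), [np.float64(78.0), np.float64(163.1)])
cn (array([0.5788, 0.0514]), np.float64(101.3), [np.float64(78.6), np.float64(91.5)])
```

```bash
python3 -m jog '[[-0.0345,-0.0068,-0.0049,0,0,0.0091,0.04],[-0.0345,-0.0068,-0.0049,0,0,0.0091,0.04],[-0.0345,-0.0068,-0.0049,0,0,0.0091,0.04],[-0.0345,-0.0068,-0.0049,0,0,0.0091,0.04],[-0.0345,-0.0068,-0.0049,0,0,0.0091,0.04],[-0.0345,-0.0068,-0.0049,0,0,0.0091,0.04],[-0.0345,-0.0068,-0.0049,0,0,0.0091,0.04],[-0.0345,-0.0068,-0.0049,0,0,0.0091,0.04],[-0.0345,-0.0068,-0.0049,0,0,0.0091,0.04]]' 30
python3 -m jog '[[-0.0345,-0.0068,-0.0049,0,0,0.0091,0.04],[-0.0345,-0.0068,-0.0049,0,0,0.0091,0.04],[-0.0345,-0.0068,-0.0049,0,0,0.0091,0.04],[-0.0345,-0.0068,-0.0049,0,0,0.0091,0.04],[-0.0345,-0.0068,-0.0049,0,0,0.0091,0.04],[-0.0345,-0.0068,-0.0049,0,0,0.0091,0.04],[-0.0345,-0.0068,-0.0049,0,0,0.0091,0.04],[-0.0345,-0.0068,-0.0049,0,0,0.0091,0.04],[-0.0345,-0.0068,-0.0049,0,0,0.0091,0.04],[0,0,0,0,0,0,0.04],[0,0,0,0,0,0,0.04],[0,0,0,0,0,0,0.04]]' 30
python3 - <<'E'
from h import *
snap('wrist','w2')
E
```

```text
time_s: 4.78
tool_pos: [0.5328, 0.0355, 0.2342]
tool_rot: [-179.7, 0.1, 89.7]
force: [1.6, -0.2, -3.7]
grip_width: 0.0485
grasp_force: 30.0
time_s: 5.78
tool_pos: [0.4602, -0.2693, 0.2789]
tool_rot: [-179.8, -0.1, 85.0]
force: [-0.6, 0.7, -3.2]
grip_width: 0.0488
grasp_force: 30.0
```

View pics/w2.png

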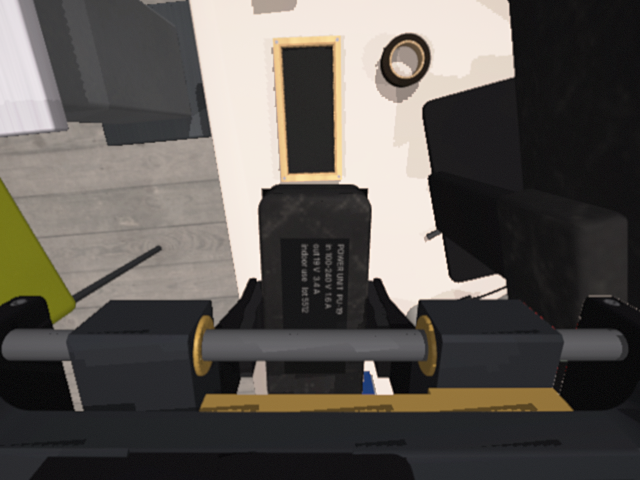

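The nest is at (309,110), fully visible. The held brick's far end is at row ~187, with columns 260–369. Measure the nest and the brick's offset in the hand.

```bash
python3 - <<'E'
from h import *
im,c=load('w2'); p=ply(im)
con=big(p,(262,30,350,183)); print('bn',rect(c,con,.010),con.min(0),con.max(0))
print('pocket',rect(c,big(dark(im,60),(278,45,338,174)),.010))
e=onplane(c,[(270,188),(360,188)],.297); print('end top',e)
E
```

```text
bn (array([ 0.4612, -0.1684]), np.float64(86.9), [np.float64(75.3), np.float64(158.8)]) [273  36] [341 181]
pocket (array([ 0.4618, -0.1679]), np.float64(87.0), [np.float64(55.1), np.float64(137.4)])
end top [[ 0.4466535  -0.20924755]
 [ 0.48410757 -0.2125113 ]]
```

```bash
python3 - <<'E'
from h import *
plan(.462,-.156,.06,86.9)
E
```

```text
n 7 row [0.016, -0.0009, 0.0313] [-0.0005, -0.0002, -0.0045] q7 24.6
```

```bash
python3 -m jog '[[0.016,-0.0009,0.0313,0,0,-0.0045,0.04],[0.016,-0.0009,0.0313,0,0,-0.0045,0.04],[0.016,-0.0009,0.0313,0,0,-0.0045,0.04],[0.016,-0.0009,0.0313,0,0,-0.0045,0.04],[0.016,-0.0009,0.0313,0,0,-0.0045,0.04],[0.016,-0.0009,0.0313,0,0,-0.0045,0.04],[0.016,-0.0009,0.0313,0,0,-0.0045,0.04],[0,0,0,0,0,0,0.04],[0,0,0,0,0,0,0.04],[0,0,0,0,0,0,0.04],[0,0,0,0,0,0,0.04]]' 30
python3 - <<'E'
from h import *
plan(.462,-.156,.0185,86.9,n=3); snap('wrist','w3')
E
```

```text
time_s: 6.75
tool_pos: [0.4642, -0.1588, 0.0633]
tool_rot: [179.8, 0.0, 86.8]
force: [0.0, -0.3, -3.1]
grip_width: 0.0486
grasp_force: 30.0
n 3 row [0.0009, -0.0008, 0.0149] [0.0009, 0.0002, -0.0005] q7 18.3
```

```bash
python3 - <<'E'
from h import *
for i in range(5):
    env.read_camera('wrist'); o=env.get_obs(); print(np.round(o['tool_pos'],4),np.round(o['tool_rot'],1))
E
```

```text
[ 0.4641 -0.1589  0.0633] [179.8   0.   86.8]
[ 0.4639 -0.1589  0.0632] [179.9   0.   86.8]
[ 0.4636 -0.1588  0.063 ] [179.9  -0.   86.8]
[ 0.4634 -0.1586  0.0628] [179.9  -0.   86.8]
[ 0.4633 -0.1586  0.0626] [179.9  -0.   86.8]
```

```bash
python3 -m jog '[[0,0,0.012,0,0,0,0.04],[0,0,0.012,0,0,0,0.04],[0,0,0.009,0,0,0,0.04],[0,0,0,0,0,0,0.04],[0,0,0,0,0,0,0.04],[0,0,0,0,0,0,0.04],[0,0,0,0,0,0,0.04],[0,0,0,0,0,0,0.04]]' 30
python3 - <<'E'
from h import *
plan(.462,-.156,.0185,86.9,n=1)
E
```

```text
time_s: 7.72
tool_pos: [0.4633, -0.1583, 0.0294]
tool_rot: [179.9, -0.0, 86.8]
force: [-0.3, 0.5, -2.7]
grip_width: 0.049
grasp_force: 30.0
n 1 row [0.0022, -0.0014, 0.0109] [0.001, -0.0001, -0.0016] q7 20.7
```

```bash
python3 -m jog '[[0.0018,-0.001,0.004,0,0,0,0.04],[0,0,0.004,0,0,0,0.04],[0,0,0.0025,0,0,0,0.04],[0,0,0,0,0,0,0.04],[0,0,0,0,0,0,0.04],[0,0,0,0,0,0,0.04],[0,0,0,0,0,0,0.04]]' 30
python3 - <<'E'
from h import *
plan(.462,-.156,.0185,86.9,n=1)
E
```

```text
time_s: 8.3
tool_pos: [0.4619, -0.1564, 0.0185]
tool_rot: [180.0, -0.0, 86.8]
force: [0.6, 0.1, -2.3]
grip_width: 0.0488
grasp_force: 30.0
n 1 row [0.0004, 0.0, -0.0] [0.0, -0.0, -0.0017] q7 21.1
```

```bash
python3 -m jog '[[0,0,0.001,0,0,0,0.04],[0,0,0,0,0,0,0.07],[0,0,0,0,0,0,0.07],[0,0,0,0,0,0,0.07],[0,0,0,0,0,0,0.07],[0,0,-0.015,0,0,0,0.07],[0,0,-0.035,0,0,0,0.07],[0,0,-0.035,0,0,0,0.07],[0,0,-0.035,0,0,0,0.07]]'
python3 - <<'E'
from h import *
plan(.46,-.40,.26,87)
E
```

```text
time_s: 9.05
tool_pos: [0.4614, -0.1565, 0.1387]
tool_rot: [-180.0, 0.0, 86.8]
force: [1.7, 0.3, 0.7]
grip_width: 0.0697
grasp_force: 0.0
n 8 row [-0.0304, 0.0015, -0.0152] [-0.0001, 0.0, -0.0005] q7 13.7
```

```bash
python3 -m jog '[[-0.0268,0.001,-0.024,0,0,0,0.06],[-0.0268,0.001,-0.024,0,0,0,0.06],[-0.0268,0.001,-0.024,0,0,0,0.06],[-0.0268,0.001,-0.024,0,0,0,0.06],[-0.0268,0.001,-0.024,0,0,0,0.06],[0,0,0,0,0,0,0.06],[0,0,0,0,0,0,0.06],[0,0,0,0,0,0,0.06]]'
python3 - <<'E'
from h import *
snap('wrist','w4')
E
```

```text
time_s: 9.72
tool_pos: [0.4594, -0.2896, 0.2568]
tool_rot: [-180.0, -0.1, 86.8]
force: [0.1, 0.6, -0.2]
grip_width: 0.0601
grasp_force: 0.0
```

View pics/w4.png

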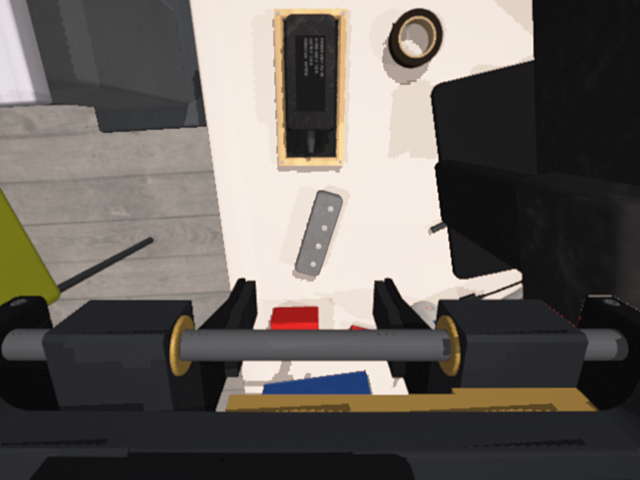

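The brick lies in its pocket at (311,85) with the rim visible all round. The hub is at (319,233), the red decoy at (295,318) and the tape is untouched. Measure the hub.

```bash
python3 - <<'E'
from h import *
im,c=load('w4')
print(im[233,319],im[233,300],im[233,345])
m=cv2.morphologyEx(cv2.inRange(im.max(2),0,140),cv2.MORPH_OPEN,np.ones((3,3)))
con=big(m,(285,178,355,285)); print(con.min(0),con.max(0)); r=rect(c,con,.020,(.032,.104)); print('hub',r)
d=dark(im,75); d=cv2.morphologyEx(d,cv2.MORPH_OPEN,np.ones((21,21)))
x=r[0]; plan(x[0],x[1],.06,r[1])
E
```

```text
[131 133 136] [218 227 240] [226 235 246]
[295 190] [341 275]
hub (array([ 0.4604, -0.329 ]), np.float64(70.4), [np.float64(32.1), np.float64(105.8)])
n 6 row [-0.0066, 0.0014, 0.0327] [-0.0003, -0.0002, 0.048] q7 29.9
```

```bash
python3 -m jog '[[-0.0066,0.0014,0.0327,0,0,0.048,0.055],[-0.0066,0.0014,0.0327,0,0,0.048,0.055],[-0.0066,0.0014,0.0327,0,0,0.048,0.055],[-0.0066,0.0014,0.0327,0,0,0.048,0.055],[-0.0066,0.0014,0.0327,0,0,0.048,0.055],[-0.0066,0.0014,0.0327,0,0,0.048,0.055],[0,0,0.01,0,0,0,0.055],[0,0,0.01,0,0,0,0.055],[0,0,0,0,0,0,0.055],[0,0,0,0,0,0,0.055],[0,0,0,0,0,0,0.055],[0,0,0,0,0,0,0.055]]'
python3 - <<'E'
from h import *
plan(.4604,-.329,.0085,70.4,n=3)
E
```

```text
time_s: 10.77
tool_pos: [0.4623, -0.3309, 0.043]
tool_rot: [179.8, -0.0, 70.4]
force: [0.3, 0.5, 0.1]
grip_width: 0.0547
grasp_force: 0.0
n 3 row [0.0004, -0.0008, 0.0115] [0.0011, -0.0001, -0.0002] q7 29.0
```

```bash
python3 -m jog '[[0.0004,-0.0008,0.0115,0,0,0,0.055],[0.0004,-0.0008,0.0115,0,0,0,0.055],[0,0,0.0095,0,0,0,0.055],[0,0,0,0,0,0,0.055],[0,0,0,0,0,0,0.055],[0,0,0,0,0,0,0.055],[0,0,0,0,0,0,0.055]]'
python3 - <<'E'
from h import *
plan(.4604,-.329,.0085,70.4,n=1)
E
```

```text
time_s: 11.35
tool_pos: [0.4598, -0.3298, 0.009]
tool_rot: [180.0, 0.0, 70.3]
force: [0.3, -0.1, -0.2]
grip_width: 0.0551
grasp_force: 0.0
n 1 row [0.001, 0.0003, 0.0005] [0.0005, 0.0002, -0.0018] q7 30.7
```

```bash
python3 -m jog '[[0,0,0,0,0,0,0.02],[0,0,0,0,0,0,0.02],[0,0,0,0,0,0,0.02],[0,0,0,0,0,0,0.02],[0,0,0,0,0,0,0.02],[0,0,0,0,0,0,0.02],[0,0,0,0,0,0,0.02]]' 20
python3 -m jog '[[0,0,-0.02,0,0,0,0.02],[0,0,-0.04,0,0,0,0.02],[0,0,-0.04,0,0,0,0.02],[0,0,-0.03,0,0,0,0.02],[0,0,0,0,0,0,0.02],[0,0,0,0,0,0,0.02]]' 20
python3 - <<'E'
from h import *
plan(.448,.313,.14,81.4,n=19)
E
```

```text
time_s: 11.93
tool_pos: [0.4598, -0.3294, 0.0089]
tool_rot: [180.0, -0.0, 70.3]
force: [0.9, -0.1, 0.4]
grip_width: 0.0318
grasp_force: 20.0
time_s: 12.43
tool_pos: [0.4607, -0.33, 0.1405]
tool_rot: [179.8, -0.0, 70.3]
force: [-0.2, -0.7, -0.9]
grip_width: 0.0314
grasp_force: 20.0
n 19 row [0.0327, -0.0091, 0.0] [0.0002, -0.0, -0.0102] q7 24.0
```

```bash
python3 -m jog '[[0.0327,-0.0091,0,0,0,-0.0102,0.02],[0.0327,-0.0091,0,0,0,-0.0102,0.02],[0.0327,-0.0091,0,0,0,-0.0102,0.02],[0.0327,-0.0091,0,0,0,-0.0102,0.02],[0.0327,-0.0091,0,0,0,-0.0102,0.02],[0.0327,-0.0091,0,0,0,-0.0102,0.02],[0.0327,-0.0091,0,0,0,-0.0102,0.02],[0.0327,-0.0091,0,0,0,-0.0102,0.02],[0.0327,-0.0091,0,0,0,-0.0102,0.02],[0.0327,-0.0091,0,0,0,-0.0102,0.02]]' 20
python3 -m jog '[[0.0327,-0.0091,0,0,0,-0.0102,0.02],[0.0327,-0.0091,0,0,0,-0.0102,0.02],[0.0327,-0.0091,0,0,0,-0.0102,0.02],[0.0327,-0.0091,0,0,0,-0.0102,0.02],[0.0327,-0.0091,0,0,0,-0.0102,0.02],[0.0327,-0.0091,0,0,0,-0.0102,0.02],[0.0327,-0.0091,0,0,0,-0.0102,0.02],[0.0327,-0.0091,0,0,0,-0.0102,0.02],[0.0327,-0.0091,0,0,0,-0.0102,0.02],[0,0,0,0,0,0,0.02],[0,0,0,0,0,0,0.02],[0,0,0,0,0,0,0.02]]' 20
python3 - <<'E'
from h import *
snap('wrist','w5'); plan(.448,.313,.06,81.4,n=3)
E
```

```text
time_s: 13.27
tool_pos: [0.4669, 0.0115, 0.1371]
tool_rot: [-179.8, 0.1, 76.2]
force: [0.1, 0.1, -0.6]
grip_width: 0.0321
grasp_force: 20.0
time_s: 14.27
tool_pos: [0.4462, 0.3131, 0.1369]
tool_rot: [-179.9, 0.2, 81.4]
force: [-0.3, -0.5, -1.1]
grip_width: 0.0319
grasp_force: 20.0
n 3 row [0.0002, 0.0004, 0.0258] [-0.0005, 0.0008, -0.0004] q7 -43.7
```

View pics/w5.png

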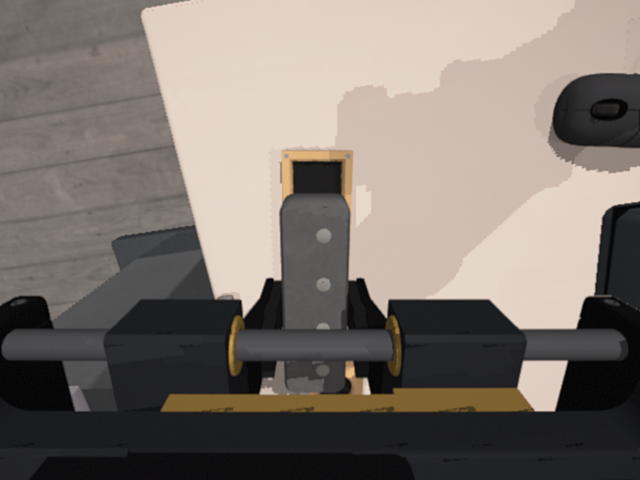

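The hub (315,290) is straight in the hand, and its nest (317,178) is ahead and below. Check its along-length offset.

```bash
python3 - <<'E'
from h import *
im,c=load('w5'); t=np.array([np.cos(np.radians(81.4)),np.sin(np.radians(81.4))]); p=np.array([.4462,.3131])
print('hub end (want .052)',(onplane(c,[(315,193)],.1285)-p)@t)
con=big(ply(im),(270,145,360,192)); e=onplane(c,con,.01); print('nest end',(e@t).max()-np.array([.448,.313])@t)
E
```

```text
hub end (want .052) [0.05189988]
nest end 0.06535215318536236
```

```bash
python3 -m jog '[[0.0002,0.0004,0.0258,0,0,0,0.02],[0.0002,0.0004,0.0258,0,0,0,0.02],[0.0002,0.0004,0.0258,0,0,0,0.02],[0,0,0.012,0,0,0,0.02],[0,0,0.012,0,0,0,0.02],[0,0,0,0,0,0,0.02],[0,0,0,0,0,0,0.02],[0,0,0,0,0,0,0.02],[0,0,0,0,0,0,0.02]]' 20
python3 - <<'E'
from h import *
plan(.448,.313,.0135,81.4,n=1)
E
```

```text
time_s: 15.07
tool_pos: [0.4493, 0.3155, 0.0389]
tool_rot: [179.9, -0.1, 81.4]
force: [1.5, 0.3, -1.0]
grip_width: 0.0316
grasp_force: 20.0
n 1 row [-0.0027, -0.001, 0.0254] [0.0018, -0.0022, 0.0001] q7 -41.4
```

Offsets check out (52 mm and 65 mm as expected).

```bash
python3 -m jog '[[-0.002,-0.0006,0.008,0,0,0,0.02],[0,0,0.008,0,0,0,0.02],[0,0,0.004,0,0,0,0.02],[0,0,0,0,0,0,0.02],[0,0,0,0,0,0,0.02],[0,0,0,0,0,0,0.02]]' 20
python3 - <<'E'
from h import *
plan(.448,.313,.0135,81.4,n=1)
E
```

```text
time_s: 15.57
tool_pos: [0.4475, 0.313, 0.0173]
tool_rot: [180.0, -0.0, 81.4]
force: [-0.1, 0.6, -0.2]
grip_width: 0.0319
grasp_force: 20.0
n 1 row [0.0001, 0.0005, 0.0038] [0.0001, -0.0, 0.0002] q7 -40.8
```

```bash
python3 -m jog '[[0,0,0.0035,0,0,0,0.02],[0,0,0,0,0,0,0.02],[0,0,0,0,0,0,0.02],[0,0,0,0,0,0,0.05],[0,0,0,0,0,0,0.05],[0,0,0,0,0,0,0.05],[0,0,0,0,0,0,0.05]]' 20
python3 -m jog '[[0,0,-0.015,0,0,0,0.05],[0,0,-0.035,0,0,0,0.06],[0,0,-0.035,0,0,0,0.07],[0,0,-0.035,0,0,0,0.08]]'
python3 - <<'E'
from h import *
plan(.50,.01,.29,90)
E
```

```text
time_s: 16.15
tool_pos: [0.4475, 0.313, 0.0141]
tool_rot: [180.0, -0.0, 81.4]
force: [0.3, 0.1, 0.1]
grip_width: 0.0473
grasp_force: 0.0
time_s: 16.48
tool_pos: [0.4471, 0.3125, 0.135]
tool_rot: [-180.0, 0.0, 81.4]
force: [1.4, 0.7, -0.4]
grip_width: 0.0628
grasp_force: 0.0
n 10 row [-0.0297, 0.0078, -0.0155] [-0.0, 0.0001, -0.015] q7 -43.5
```

```bash
python3 -m jog '[[-0.0297,0.0078,-0.0155,0,0,-0.015,0.08],[-0.0297,0.0078,-0.0155,0,0,-0.015,0.08],[-0.0297,0.0078,-0.0155,0,0,-0.015,0.08],[-0.0297,0.0078,-0.0155,0,0,-0.015,0.08],[-0.0297,0.0078,-0.0155,0,0,-0.015,0.08],[-0.0297,0.0078,-0.0155,0,0,-0.015,0.08],[-0.0297,0.0078,-0.0155,0,0,-0.015,0.08],[-0.0297,0.0078,-0.0155,0,0,-0.015,0.08],[-0.0297,0.0078,-0.0155,0,0,-0.015,0.08],[-0.0297,0.0078,-0.0155,0,0,-0.015,0.08],[0,0,0,0,0,0,0.08],[0,0,0,0,0,0,0.08]]'
python3 - <<'E'
from h import *
env.read_camera('wrist'); snap('wrist','w6')
E
```

```text
time_s: 17.48
tool_pos: [0.5013, 0.0086, 0.29]
tool_rot: [179.9, -0.1, 89.7]
force: [-1.5, 0.9, -0.6]
grip_width: 0.0801
grasp_force: 0.0
```

View pics/w6.png

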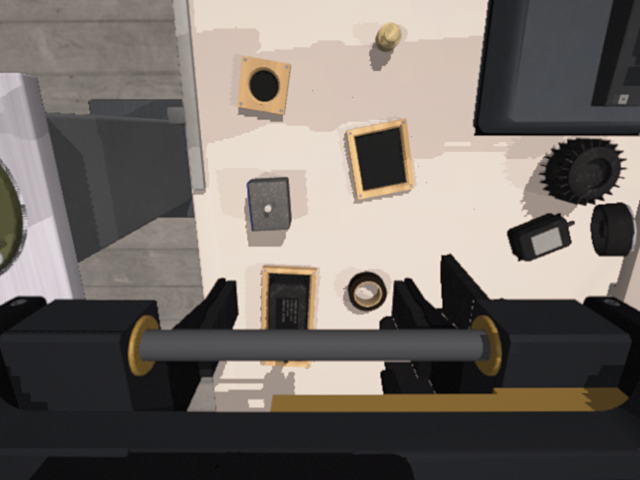

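The cell is at (269,203), cell nest (380,160), weight nest (264,85) and weight (388,37). The brick is still seated at (290,315) and the tape is at (367,290).

```bash
python3 - <<'E'
from h import *
im,c=load('w6'); p=ply(im)
print('cn',rect(c,big(p,(335,110,425,210)),.010)); print('cn pocket',rect(c,big(dark(im,60),(350,120,412,195)),.010))
print('wn',rect(c,big(p,(230,45,300,125)),.010)); w=big(dark(im,60),(245,60,285,108)); print('wn pocket',onplane(c,cv2.minEnclosingCircle(w)[0],.010))
for t in(120,150):
  m=cv2.morphologyEx(cv2.inRange(im.max(2),0,t),cv2.MORPH_OPEN,np.ones((3,3)))
  con=big(m,(235,165,300,245)); print('cell',rect(c,con,.042,(.046,.060)),con.min(0),con.max(0))
  top=cv2.boxPoints(cv2.minAreaRect(con)); print(top.round(0).tolist())
con=big(p,(370,15,408,58)); print('weight',con.min(0),con.max(0),onplane(c,con.mean(0),.02))
print(im[203,244],im[235,268],im[203,260],im[203,286])
E
python3 - <<'E'
import cv2
im=cv2.imread('pics/w6.png'); cv2.imwrite('pics/crop6.png',cv2.resize(im[160:250,225:315],None,fx=6,fy=6,interpolation=cv2.INTER_CUBIC))
E
```

```text
cn (array([0.5832, 0.056 ]), np.float64(101.2), [np.float64(74.5), np.float64(87.1)])
cn pocket (array([0.5828, 0.057 ]), np.float64(101.4), [np.float64(54.1), np.float64(66.0)])
wn (array([0.4408, 0.1417]), np.float64(80.6), [np.float64(56.9), np.float64(56.9)])
wn pocket [[0.44176162 0.14217547]]
cell (array([0.444 , 0.0047]), np.float64(92.7), [np.float64(50.2), np.float64(63.8)]) [248 177] [290 230]
[[247.0, 179.0], [288.0, 176.0], [291.0, 229.0], [250.0, 231.0]]
cell (array([0.4395, 0.0039]), np.float64(92.9), [np.float64(55.3), np.float64(64.7)]) [245 177] [291 231]
[[243.0, 179.0], [289.0, 176.0], [292.0, 229.0], [246.0, 232.0]]
weight [376  23] [400  50] [[0.58231231 0.19088378]]
[190 206 226] [134 146 160] [ 95  98 103] [100 103 109]
```

View pics/crop6.png

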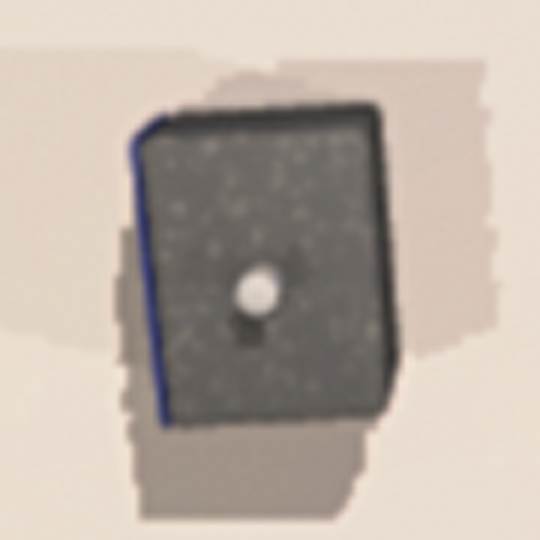

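The crop shows the top face with corners near (148,130), (373,125), (388,412), (163,425), and a blue edge on the robot side. It is the grey/blue cell standing upright, with its long axis about 94°.

```bash
python3 - <<'E'
from h import *
im,c=load('w6')
q=np.array([(142,130),(373,128),(389,412),(163,425)])/6+[225-.5,160-.5]
P=onplane(c,q,.042); print(P.round(4),P.mean(0), 'stud',onplane(c,np.array([258,290])/6+[224.5,159.5],.054))
print([np.degrees(np.arctan2(*(P[i]-P[j])[::-1])).round(1) for i,j in((0,3),(1,2))],[np.linalg.norm(P[i]-P[j]).round(4) for i,j in((0,3),(1,2),(0,1),(2,3))])
x=P.mean(0); plan(x[0],x[1],.09,94,n=6)
E
```

```text
[[ 0.4228  0.0345]
 [ 0.468   0.0348]
 [ 0.4698 -0.0229]
 [ 0.4236 -0.0256]] [0.44604423 0.00520037] stud [[0.44580385 0.00514982]]
[np.float64(90.7), np.float64(91.8)] [np.float64(0.0601), np.float64(0.0578), np.float64(0.0452), np.float64(0.0463)]
n 6 row [-0.0008, -0.0091, 0.0331] [-0.0001, -0.0001, -0.0115] q7 -5.5
```

```bash
python3 -m jog '[[-0.0008,-0.0091,0.0331,0,0,-0.005,0.075],[-0.0008,-0.0091,0.0331,0,0,-0.005,0.075],[-0.0008,-0.0091,0.0331,0,0,-0.005,0.075],[-0.0008,-0.0091,0.0331,0,0,-0.005,0.075],[-0.0008,-0.0091,0.0331,0,0,-0.005,0.075],[-0.0008,-0.0091,0.0331,0,0,-0.005,0.075],[0,0,0.01,0,0,0,0.075],[0,0,0.01,0,0,0,0.075],[0,0,0,0,0,0,0.075],[0,0,0,0,0,0,0.075],[0,0,0,0,0,0,0.075],[0,0,0,0,0,0,0.075]]'
python3 - <<'E'
from h import *
plan(.446,.005,.012,91.5,n=4)
E
```

```text
time_s: 18.58
tool_pos: [0.4478, 0.0056, 0.0718]
tool_rot: [179.8, -0.0, 91.7]
force: [-0.1, -0.1, -0.4]
grip_width: 0.0752
grasp_force: 0.0
n 4 row [-0.0001, -0.0005, 0.0149] [0.0008, -0.0002, 0.001] q7 -1.5
```

```bash
python3 -m jog '[[0,-0.0003,0.0149,0,0,0,0.075],[0,-0.0003,0.0149,0,0,0,0.075],[0,0,0.0149,0,0,0,0.075],[0,0,0.013,0,0,0,0.075],[0,0,0,0,0,0,0.075],[0,0,0,0,0,0,0.075],[0,0,0,0,0,0,0.075],[0,0,0,0,0,0,0.075]]'
python3 -m jog '[[0,0,0,0,0,0,0.03],[0,0,0,0,0,0,0.03],[0,0,0,0,0,0,0.03],[0,0,0,0,0,0,0.03],[0,0,0,0,0,0,0.03],[0,0,0,0,0,0,0.03],[0,0,0,0,0,0,0.03]]' 30
python3 -m jog '[[0,0,-0.02,0,0,0,0.03],[0,0,-0.04,0,0,0,0.03],[0,0,-0.04,0,0,0,0.03],[0,0,0,0,0,0,0.03],[0,0,0,0,0,0,0.03]]' 30
python3 - <<'E'
from h import *
plan(.583,.0565,.11,101.3)
E
```

```text
time_s: 19.25
tool_pos: [0.4467, 0.0054, 0.0137]
tool_rot: [179.9, -0.0, 91.7]
force: [-0.5, 0.7, -0.1]
grip_width: 0.0751
grasp_force: 0.0
time_s: 19.83
tool_pos: [0.4455, 0.0053, 0.0126]
tool_rot: [180.0, -0.0, 91.7]
force: [-0.6, -0.5, 0.5]
grip_width: 0.046
grasp_force: 29.9
time_s: 20.25
tool_pos: [0.4471, 0.0057, 0.1143]
tool_rot: [179.7, -0.1, 91.7]
force: [-0.0, 0.8, -3.1]
grip_width: 0.0457
grasp_force: 29.9
n 5 row [0.0075, 0.0281, 0.001] [0.0009, -0.0003, -0.0334] q7 -3.8
```

```bash
python3 - <<'E'
from h import *
_,c1=load('w1'); _,c6=load('w6'); _,cs=load('scene0')
for a in [(c6,(478,133))],[(c6,(478,133)),(cs,(320,198))],:
  A=np.zeros((3,3));b=np.zeros(3)
  for c,p in a:
    o,d=ray(c,p); d=d[0]/np.linalg.norm(d[0]); M=np.eye(3)-np.outer(d,d); A+=M;b+=M@o
  if len(a)>1: print(np.linalg.solve(A,b))
  else: [print(z,onplane(c6,[(478,133)],z)) for z in (0,.05,.1)]
E
python3 -m jog '[[0.0075,0.0281,0,0,0,-0.0334,0.03],[0.0075,0.0281,0,0,0,-0.0334,0.03],[0.0075,0.0281,0,0,0,-0.0334,0.03],[0.0075,0.0281,0,0,0,-0.0334,0.03],[0.0075,0.0281,0,0,0,-0.0334,0.03],[0,0,0,0,0,0,0.03],[0,0,0,0,0,0,0.03],[0,0,0,0,0,0,0.03],[0,0,0,0,0,0,0.03]]' 30
python3 - <<'E'
from h import *
plan(.583,.0565,.05,101.3,n=3)
E
```

```text
0 [[0.7047065  0.08806057]]
0.05 [[0.68210541 0.08858097]]
0.1 [[0.65950432 0.08910137]]
[0.69269715 0.08827826 0.02712832]
time_s: 21.0
tool_pos: [0.5799, 0.0551, 0.1112]
tool_rot: [-179.8, 0.0, 101.2]
force: [0.2, 0.4, -1.8]
grip_width: 0.0457
grasp_force: 29.9
n 3 row [0.0002, 0.0011, 0.0204] [-0.001, 0.0, -0.0004] q7 11.8
```

```bash
python3 -m jog '[[0.0002,0.0008,0.0204,0,0,0,0.03],[0.0002,0.0008,0.0204,0,0,0,0.03],[0.0002,0.0008,0.0204,0,0,0,0.03],[0,0,0.01,0,0,0,0.03],[0,0,0,0,0,0,0.03],[0,0,0,0,0,0,0.03],[0,0,0,0,0,0,0.03],[0,0,0,0,0,0,0.03]]' 30
python3 - <<'E'
from h import *
plan(.583,.0565,.0175,101.3,n=1)
E
```

```text
time_s: 21.67
tool_pos: [0.5849, 0.0572, 0.0429]
tool_rot: [179.8, -0.0, 101.3]
force: [0.4, -0.8, -2.1]
grip_width: 0.0459
grasp_force: 29.9
n 1 row [-0.0003, -0.002, 0.0254] [0.0027, -0.0003, -0.0004] q7 14.3
```

```bash
python3 -m jog '[[-0.0002,-0.001,0.007,0,0,0,0.03],[0,0,0.007,0,0,0,0.03],[0,0,0.005,0,0,0,0.03],[0,0,0,0,0,0,0.03],[0,0,0,0,0,0,0.03],[0,0,0,0,0,0,0.03],[0,0,0,0,0,0,0.03]]' 30
python3 - <<'E'
from h import *
plan(.583,.0565,.0175,101.3,n=1)
E
```

```text
time_s: 22.25
tool_pos: [0.5831, 0.0568, 0.0226]
tool_rot: [180.0, 0.0, 101.3]
force: [-0.1, -0.6, -2.7]
grip_width: 0.0458
grasp_force: 29.9
n 1 row [-0.0002, -0.0002, 0.0051] [0.0005, 0.0, -0.0002] q7 15.1
```

```bash
python3 -m jog '[[0,0,0.003,0,0,0,0.03],[0,0,0.002,0,0,0,0.03],[0,0,0,0,0,0,0.03],[0,0,0,0,0,0,0.03],[0,0,0,0,0,0,0.066],[0,0,0,0,0,0,0.066],[0,0,0,0,0,0,0.066],[0,0,0,0,0,0,0.066]]' 30
python3 -m jog '[[0,0,-0.015,0,0,0,0.066],[0,0,-0.035,0,0,0,0.066],[0,0,-0.04,0,0,0,0.066],[0,0,-0.04,0,0,0,0.066]]'
python3 - <<'E'
from h import *
plan(.57,.17,.2,101.3)
E
```

```text
time_s: 22.92
tool_pos: [0.5833, 0.0568, 0.0178]
tool_rot: [179.9, -0.0, 101.3]
force: [0.7, -0.2, -0.2]
grip_width: 0.0627
grasp_force: 0.0
time_s: 23.25
tool_pos: [0.5822, 0.0564, 0.1485]
tool_rot: [-179.9, 0.0, 101.3]
force: [1.8, 0.1, -0.2]
grip_width: 0.0659
grasp_force: 0.0
n 4 row [0.0284, 0.0025, -0.0129] [-0.0003, 0.0001, -0.0001] q7 10.7
```

```bash
python3 -m jog '[[0.0284,0.0025,-0.0129,0,0,0,0.066],[0.0284,0.0025,-0.0129,0,0,0,0.066],[0.0284,0.0025,-0.0129,0,0,0,0.066],[0.0284,0.0025,-0.0129,0,0,0,0.066],[0,0,0,0,0,0,0.066],[0,0,0,0,0,0,0.066],[0,0,0,0,0,0,0.066]]'
python3 - <<'E'
from h import *
env.read_camera('wrist'); snap('wrist','w7')
E
```

```text
time_s: 23.83
tool_pos: [0.5705, 0.1693, 0.1989]
tool_rot: [180.0, 0.0, 101.3]
force: [0.4, -0.4, 0.6]
grip_width: 0.066
grasp_force: 0.0
```

View pics/w7.png

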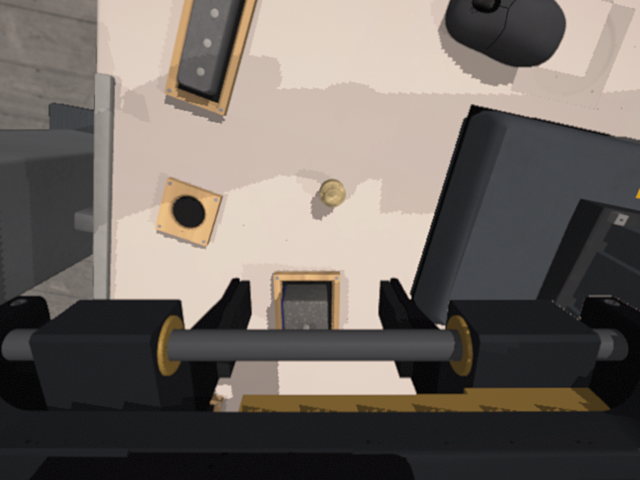

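The hub sits in its nest (210,50) and the cell in its nest (305,300). The weight is at (332,193) and its nest at (189,212).

```bash
python3 - <<'E'
from h import *
im,c=load('w7'); p=ply(im)
con=big(p,(312,172,355,215)); (ce,r)=cv2.minEnclosingCircle(con); print(con.min(0),con.max(0),ce,r)
for z in(.012,.024,.03): print(onplane(c,ce,z))
print('cam',np.round(c['pose'][:3,3] if hasattr(c['pose'],'shape') else np.array(c['pose'])[:3,3],3))
print('wn',rect(c,big(p,(145,165,230,255)),.010)); w=big(dark(im,60),(165,185,212,237)); print('wn pocket',onplane(c,cv2.minEnclosingCircle(w)[0],.010))
x=onplane(c,ce,.016)[0]; plan(x[0],x[1],.07,101.3,n=5)
E
```

```text
[320 179] [345 206] (331.5804748535156, 192.61708068847656) 13.629551887512207
[[0.58305583 0.19186847]]
[[0.58206142 0.1938444 ]]
[[0.58156421 0.19483236]]
cam [0.554 0.249 0.361]
wn (array([0.4412, 0.1426]), np.float64(80.6), [np.float64(57.7), np.float64(59.2)])
wn pocket [[0.44201578 0.14358917]]
n 5 row [0.0043, 0.0034, 0.0257] [-0.0001, 0.0002, -0.0005] q7 -1.7
```

```bash
python3 -m jog '[[0.0043,0.0031,0.0257,0,0,0,0.055],[0.0043,0.0031,0.0257,0,0,0,0.055],[0.0043,0.0031,0.0257,0,0,0,0.055],[0.0043,0.0031,0.0257,0,0,0,0.055],[0.0043,0.0031,0.0257,0,0,0,0.055],[0,0,0.012,0,0,0,0.055],[0,0,0.012,0,0,0,0.055],[0,0,0,0,0,0,0.055],[0,0,0,0,0,0,0.055],[0,0,0,0,0,0,0.055],[0,0,0,0,0,0,0.055]]'
python3 - <<'E'
from h import *
plan(.5825,.193,.009,101.3,n=3)
E
```

```text
time_s: 24.85
tool_pos: [0.5826, 0.1943, 0.0482]
tool_rot: [179.8, -0.0, 101.3]
force: [-0.0, -0.6, -0.0]
grip_width: 0.0551
grasp_force: 0.0
n 3 row [-0.0004, -0.0002, 0.0131] [0.001, -0.0003, -0.0002] q7 0.8
```

```bash
python3 -m jog '[[-0.0004,-0.0002,0.013,0,0,0,0.055],[-0.0002,0,0.013,0,0,0,0.055],[0,0,0.0115,0,0,0,0.055],[0,0,0,0,0,0,0.055],[0,0,0,0,0,0,0.055],[0,0,0,0,0,0,0.055],[0,0,0,0,0,0,0.055],[0,0,0,0,0,0,0.055]]'
python3 -m jog '[[0,0,0,0,0,0,0.015],[0,0,0,0,0,0,0.015],[0,0,0,0,0,0,0.015],[0,0,0,0,0,0,0.015],[0,0,0,0,0,0,0.015],[0,0,0,0,0,0,0.015],[0,0,0,0,0,0,0.015],[0,0,0,0,0,0,0.015]]' 20
python3 -m jog '[[0,0,-0.02,0,0,0,0.015],[0,0,-0.04,0,0,0,0.015],[0,0,-0.03,0,0,0,0.015],[0,0,0,0,0,0,0.015],[0,0,0,0,0,0,0.015]]' 20
python3 - <<'E'
from h import *
plan(.4412,.1424,.10,101.3)
E
```

```text
time_s: 25.52
tool_pos: [0.5818, 0.1938, 0.0095]
tool_rot: [179.9, -0.0, 101.3]
force: [-0.1, 0.5, -0.4]
grip_width: 0.0553
grasp_force: 0.0
time_s: 26.18
tool_pos: [0.5816, 0.1937, 0.0092]
tool_rot: [180.0, -0.0, 101.3]
force: [1.2, 0.1, 0.9]
grip_width: 0.0243
grasp_force: 20.0
time_s: 26.6
tool_pos: [0.5826, 0.194, 0.1009]
tool_rot: [179.8, -0.1, 101.3]
force: [-1.7, -0.1, -1.6]
grip_width: 0.0239
grasp_force: 20.0
n 5 row [-0.0046, -0.0297, 0.0001] [0.0007, -0.0003, -0.0] q7 -0.6
```

```bash
python3 -m jog '[[-0.0046,-0.0297,0,0,0,0,0.015],[-0.0046,-0.0297,0,0,0,0,0.015],[-0.0046,-0.0297,0,0,0,0,0.015],[-0.0046,-0.0297,0,0,0,0,0.015],[-0.0046,-0.0297,0,0,0,0,0.015],[0,0,0,0,0,0,0.015],[0,0,0,0,0,0,0.015],[0,0,0,0,0,0,0.015],[0,0,0,0,0,0,0.015]]' 20
python3 - <<'E'
from h import *
im,c=snap('wrist','w8'); plan(.4412,.1424,.05,101.3,n=3)
cv2.imwrite('pics/crop8.png',cv2.resize(im[130:430,200:440],None,fx=2,fy=2,interpolation=cv2.INTER_CUBIC))
E
```

```text
time_s: 27.35
tool_pos: [0.4409, 0.1422, 0.0987]
tool_rot: [180.0, 0.0, 101.3]
force: [0.7, -0.0, -0.1]
grip_width: 0.0245
grasp_force: 20.0
n 3 row [0.0001, 0.0001, 0.0163] [0.0001, 0.0003, -0.0] q7 -9.1
```

View pics/crop8.png

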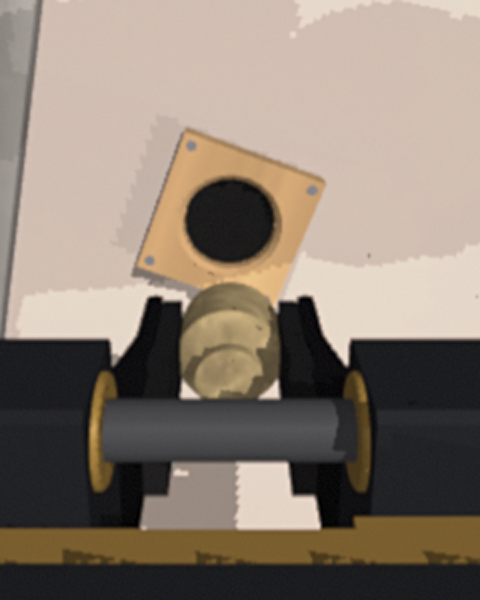

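The weight is upright in the fingers, with its bottom front edge at full-frame (315,272) and the pocket at (315,241). Check the fore-aft offset.

```bash
python3 - <<'E'
from h import *
im,c=load('w8'); t=np.array([np.cos(np.radians(101.3)),np.sin(np.radians(101.3))]); s=np.array([t[1],-t[0]]); p=np.array([.4409,.1422])
f=onplane(c,np.array([(230,283)])/2+[199.75,129.75],.0897)-p; print('front bottom',f@t,f@s)
k=onplane(c,np.array([(228,372)])/2+[199.75,129.75],.1197)-p; print('knob',k@t,k@s)
pc=onplane(c,np.array([(231,221)])/2+[199.75,129.75],.010); print('pocket',pc)
w=big(dark(im,60),(285,210,345,265)); print('pocket2',onplane(c,cv2.minEnclosingCircle(w)[0],.010))
E
```

```text
front bottom [0.00976626] [-0.00018825]
knob [0.00032498] [-0.00068873]
pocket [[0.4409035  0.14370926]]
pocket2 [[0.44039579 0.14402672]]
```

```bash
python3 -m jog '[[0.0008,0,0.018,0,0,0,0.015],[0.0008,0,0.018,0,0,0,0.015],[0,0,0.018,0,0,0,0.015],[0,0,0.01,0,0,0,0.015],[0,0,0,0,0,0,0.015],[0,0,0,0,0,0,0.015],[0,0,0,0,0,0,0.015],[0,0,0,0,0,0,0.015]]' 20
python3 - <<'E'
from h import *
plan(.441,.1437,.0142,101.3,n=1)
E
```

```text
time_s: 28.07
tool_pos: [0.4409, 0.144, 0.036]
tool_rot: [179.9, -0.0, 101.3]
force: [-0.4, -0.5, -0.2]
grip_width: 0.0243
grasp_force: 20.0
n 1 row [-0.0003, -0.0, 0.0218] [0.002, -0.0006, -0.0001] q7 -5.9
```

```bash
python3 -m jog '[[0,0,0.007,0,0,0,0.015],[0,0,0.007,0,0,0,0.015],[0,0,0.005,0,0,0,0.015],[0,0,0,0,0,0,0.015],[0,0,0,0,0,0,0.015],[0,0,0,0,0,0,0.015],[0,0,0,0,0,0,0.015]]' 20
python3 - <<'E'
from h import *
plan(.441,.1437,.0142,101.3,n=1)
E
```

```text
time_s: 28.65
tool_pos: [0.4401, 0.1436, 0.0161]
tool_rot: [180.0, -0.0, 101.3]
force: [0.6, 0.1, -1.2]
grip_width: 0.0242
grasp_force: 20.0
n 1 row [-0.0001, 0.0009, 0.0019] [0.0004, -0.0001, -0.0002] q7 -4.6
```

```bash
python3 -m jog '[[0,0.0005,0.0024,0,0,0,0.015],[0,0,0,0,0,0,0.015],[0,0,0,0,0,0,0.015],[0,0,0,0,0,0,0.015],[0,0,0,0,0,0,0.045],[0,0,0,0,0,0,0.045],[0,0,0,0,0,0,0.045],[0,0,0,0,0,0,0.045],[0,0,0,0,0,0,0.045]]' 20
python3 -m jog '[[0,0,-0.015,0,0,0,0.045],[0,0,-0.035,0,0,0,0.045],[0,0,-0.04,0,0,0,0.045],[0,0,-0.04,0,0,0,0.045]]'
python3 - <<'E'
from h import *
plan(.50,.08,.30,101)
E
```

```text
time_s: 29.4
tool_pos: [0.4405, 0.1437, 0.0137]
tool_rot: [180.0, -0.0, 101.3]
force: [0.1, 0.3, 0.9]
grip_width: 0.0436
grasp_force: 0.0
time_s: 29.73
tool_pos: [0.4397, 0.143, 0.1447]
tool_rot: [-179.9, 0.0, 101.3]
force: [0.2, 1.0, -0.1]
grip_width: 0.0451
grasp_force: 0.0
n 5 row [-0.0147, 0.0094, -0.0311] [-0.0003, 0.0002, 0.0009] q7 -11.1
```

```bash
python3 -m jog '[[-0.0147,0.0094,-0.0311,0,0,0,0.045],[-0.0147,0.0094,-0.0311,0,0,0,0.045],[-0.0147,0.0094,-0.0311,0,0,0,0.045],[-0.0147,0.0094,-0.0311,0,0,0,0.045],[-0.0147,0.0094,-0.0311,0,0,0,0.045],[0,0,0,0,0,0,0.045],[0,0,0,0,0,0,0.045],[0,0,0,0,0,0,0.045]]'
python3 - <<'E'
from h import *
im,c=snap('wrist','w9'); sc,_=snap('scene','scene9')
cv2.imwrite('pics/fin.png',np.hstack([cv2.resize(im[0:330,100:500],(400,330)),cv2.resize(sc[130:378,150:450],(400,330))]))
E
```

```text
time_s: 30.4
tool_pos: [0.5003, 0.0811, 0.2982]
tool_rot: [-179.9, -0.0, 101.3]
force: [-0.9, 0.0, -0.6]
grip_width: 0.0453
grasp_force: 0.0
```

View pics/fin.png

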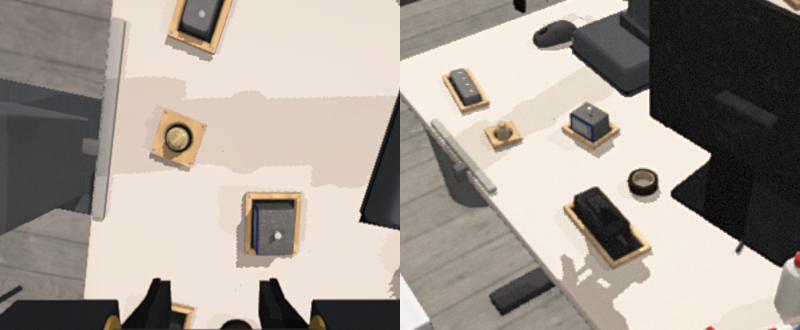

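The final view shows the weight in its pocket (178,138), the cell in its nest (273,225) and hub and brick in theirs, with mouse and tape unmoved. One numeric check of how the cell and weight sit.

```bash
python3 - <<'E'
from h import *
im,c=load('w9')
stud=np.array([(377.5,236)]); print('stud', onplane(c,stud,.058), 'nest .583,.0565')
p=ply(im); con=big(p,(235,100,315,180)); print('wn',rect(c,con,.01))
h=cv2.inRange(cv2.cvtColor(im,cv2.COLOR_BGR2HSV),(15,60,60),(35,255,255)); k=np.zeros_like(h); k[124:154,262:294]=h[124:154,262:294]
ce,r=cv2.minEnclosingCircle(big(k,(262,124,294,154))); print('weight',ce,r,onplane(c,ce,.024))
im,c=load('w4'); t=dark(im,75); m=cv2.morphologyEx(t,cv2.MORPH_OPEN,np.ones((9,9)))
print('brick/pocket dark',rect(c,big(t,(283,8,340,160)),.01))
# cell top outline at z=.046
im,c=load('w9'); m=cv2.inRange(im.max(2),60,135); con=big(cv2.morphologyEx(m,cv2.MORPH_OPEN,np.ones((5,5))),(345,190,402,262)); print('cell top',rect(c,con,.046))
E
```

```text
stud [[0.58280778 0.05506157]] nest .583,.0565
wn (array([0.4406, 0.1416]), np.float64(80.7), [np.float64(56.4), np.float64(56.6)])
weight (277.5, 138.5) 21.22508430480957 [[0.44189526 0.14198629]]
brick/pocket dark (array([ 0.4614, -0.1659]), np.float64(86.7), [np.float64(56.8), np.float64(142.0)])
cell top (array([0.579 , 0.0584]), np.float64(102.0), [np.float64(49.8), np.float64(66.2)])
```

The stud at seated height and the weight both come out centred in their pockets to within 2 mm. Handing in.

```bash
python3 -c "
from cell import env
print(env.sign_off())"
```

```text
the job is handed in; nothing more can be done
None
```

The power brick, hub, load cell and brass weight are each in their own nest, right way up as far as the final pictures show. The mouse, the tape and the red look-alike were left alone, and the job was handed in at about 30 s.

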